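# File the sold-out price slate

### The job

The price slate with the red sold-out dot has to come off the oak price board: press down its end at the thumb notch so that its other end tips up out of the bed, take it by the raised end, and tuck it, dot side up and in line, under the sprung arm of the slate holder, on top of the slate already filed there. Push it well in, so that the arm's roller holds it down, and let go. Do not drop it on the counter, leave the plain slate in its bed and the filed slate in its place, and do not disturb the things standing round.

Things in the scene. Friction and masses are not known exactly. Their poses are not given: they have to be found in the camera images.
- board: oak price board, fixed. Origin on the counter; +x towards the thumb-notch end, +y across, z up; it spans x -76 to +85, y -88 to +88 mm, top at z = 40 mm. Two beds along x, 113.5 x 54 mm, centred on y = -40 and +40 mm, from x = -56 to +57.5 mm, each hold a slate flush with the top. A thumb notch 24 mm wide, 11.5 mm deep in the rim at each bed's +x end marks the hollow end.
- board_edge (a point): point on the board midway between the beds, at x = +2.5, z = 32 mm: each bed's floor is at z = 32 mm on the -x side of this line and ends here in a straight edge across the bed; beyond, up to the notch end, the bed is hollow down to z = 4 mm. A slate pressed down over the hollow turns about this edge.
- slate_dot: the slate to file: dark plate 110 x 50 x 8 mm, 90 to 150 g, red dot 24 mm wide in the middle of its top; slippery on oak and steel. Origin at the centre of its underside, x along its 110 mm, z up out of the dotted face; in its bed +x points to the notch. Pressed till it meets the hollow's floor (about 30 degrees) it slides a few mm and stays tipped, its -x end 15 to 27 mm above the board.
- slate_plain: slate of the same size without a dot, in the other bed (which bed is which varies); it must stay there
- holder: slate holder, fixed: oak base 110 x 76 x 12 mm, back stop, sprung arm. Origin on the counter; +x is the way slates are pushed in. The base spans x -38 to +72 mm, the stop's face is at x = +44, the arm's hinge at x = 57, z = 36 mm; nothing is higher than 46 mm with the arm down. The filed slate's top is at z = 20 mm, its centre at x = -13 mm; a fully pushed-in slate has its centre there too.
- slate_filed: slate of the same size without a dot, lying loose under the arm in the holder
- clip_arm (a joint): lift of the holder's arm, rad: 0 with its roller on the one filed slate, about 0.13 with a second slate on top; grows as it rises, up to 0.7. A spring presses the roller down with about 2 to 3 N.
- clip_nose (a point): lowest point of the arm's roller (10 mm diameter, 34 mm wide across the holder), at x = -8, z = 20 mm of the holder while only one slate is filed. In front of it the arm's 32 mm wide lip rises at about 33 degrees to x = -43, z = 44 mm, so a slate pushed in level, just above the filed one, lifts the arm by itself.
- marker: white and blue pen 135 mm long, loose bystander; origin at the centre of its underside
- price_block: black price card in an oak foot, 22 x 68 x 52 mm, loose bystander; origin at the centre of its underside
- cup: green and white espresso cup, 64 x 89 x 48 mm, loose bystander; origin at the centre of its underside
- tape_roll: roll of tape, 104 x 102 x 25 mm, loose bystander; origin at the centre of its underside

How it is judged (in metres and radians):
On the way:
1. the dotted slate stands tipped in its bed, its end away from the notch raised out of the board (angle between slate_dot's own z axis and vertical above 0.38 rad and x of slate_dot in the frame of board between -0.02 and 0.03 m and z of slate_dot in the frame of board between 0.015 and 0.042 m), for 0.2 s.
At the end, for the whole second after the job is handed in: The dotted slate rests level (0.08 rad), dot up, on the filed slate, in line with the holder (0.2 rad, 12 mm sideways), its centre 0 to 43 mm before the holder's origin (inner end 20 mm past the roller), the lifted arm pressing on it; plain slate within 8 mm, filed slate within 12 mm of its start (x of slate_dot in the frame of holder between -0.043 and 0 m and y of slate_dot in the frame of holder between -0.012 and 0.012 m and z of slate_dot in the frame of holder between 0.017 and 0.024 m and angle between slate_dot's own z axis and vertical below 0.08 rad and angle between the x axis of slate_dot and the x axis of holder, either way round below 0.2 rad and contact force between slate_dot and clip_arm above 0.5 N and value of joint clip_arm above 0.09 rad and linear speed of slate_dot below 0.01 m/s and distance of slate_plain from where it was at the start of the episode below 0.008 m and distance of slate_filed from where it was at the start of the episode below 0.012 m); the robot touches nothing.
It fails at once if the plain slate is tipped, taken out or shifted in its bed (distance of slate_plain from where it was at the start of the episode above 0.008 m).
It fails at once if the filed slate is pushed out of its place (distance of slate_filed from where it was at the start of the episode above 0.012 m).
It fails at once if the dotted slate is dropped on the counter (height (world z) of slate_dot below 0.008 m).
It fails at once if the cup, price card, pen or tape is disturbed (distance of any of cup, price_block, marker, tape_roll from where it was at the start of the episode above 0.03 m).
It also fails if it takes over 48 s, if anything falls off the work surface, if the arm or the gripper's body presses on something with over 40 N, if the wrist force passes 120 N, or if a joint passes its speed limit or range.

### The arm

A 6-joint arm with a two-finger parallel gripper is mounted at the origin on a cart in front of the work surface, level with it; the furniture and walls round the work are solid. World frame = base frame: x ahead of the robot, y to its left, z up, the work surface at z = 0. Lengths are in mm, angles in rad, forces in N, time in s.
With the tool pointing down it reaches from about 275 to 825 mm from the base axis. Payload 4.9 kg.
Tool frame: the origin (TCP) lies at the very end of the fingers, on their centre line; the grasp point (between the pads) lies 19 mm behind it; z points along the fingers, y is the line along which they close (so a half turn about z gives the same grasp; the last joint's range is limited). The gripper opens to 85 mm and grips with 20 to 120 N. Pads are 22 mm wide; open, the fingers measure 114 mm over their backs; the gripper's body (76 mm by 85 mm) begins 54 mm behind the grasp point. The pads swing forward as they close: fully open they stand 13 mm farther back than shut.
Start: joints at [1.119, 0.326, -0.193, 1.052, 0, 1.437], TCP at [171.857, 522.478, 231.281] pointing down, gripper open.
Joint ranges: [-2.65, 2.65], [-0.97, 1.79], [-1.3, 1.35], [-1.93, 2.1], [-1.47, 1.37], [-3.14, 3.14]. Speed limits (rad/s): [2.57, 2.57, 3.14, 3.14, 3.14, 3.14].

### API

Orientations are given as [roll, pitch, yaw] about the fixed x, y, z axes, in that order (R = Rz(yaw) Ry(pitch) Rx(roll)).
In Python, from bench import bot gives the robot as it stands. Calls block until the motion is done:
- bot.move_ptp(position, orientation): joint-space move of the TCP to a pose.
- bot.movel(position, rot=None, max_speed=150, threshold=None): straight line of the TCP; rot=None keeps the orientation; max_speed is the mean speed in mm/s. With threshold (N) it stops when the force on the tool has changed by that much, and returns True; else False.
- bot.move_j(angles): joint-space move.
- bot.grip(opening, effort=None): opening from 0.0 (shut) to 1.0 (fully open); effort is the grip in N (None keeps the last); returns when the fingers have stopped.
- bot.dwell(seconds).
- bot.solve_ik(position, orientation): joint angles nearest the present ones, or None.
- bot.get_state(): the state.
- bot.capture(name): name is "scene" or "side" or "wrist"; returns the picture (384x512x3 uint8, blue, green, red); there is no depth.
- bot.camera_model(name): a dict with "K" (3x3 intrinsics, pixels), "position" and "rotation" of the camera in the world. Camera axes: x right, y up, looking along -z (the intrinsics and any distortion apply to the point x, -y, -z); pixel columns grow to the right and rows downward; lengths in mm; the calibration is good to about 2 mm. A picture is of the moment at which its call begins: read the wrist's pose just before it. camera_model takes no time and is no camera call; for the wrist camera it gives the pose at the moment of the call.
A pose or a line that the arm cannot do raises bot.IKError and nothing moves.
- bot.sign_off(): hands the job in; it is judged then, once.
The state is a dict: "t": time; "qpos": joint angles; "joint_velocities": joint speeds; "effort": joint torques, N m; "tcp_pos": TCP position; "orientation": TCP orientation; "contact_force": force on the tool from outside, world axes, zero at the start; "wrist_torque": the same for the moment, N m; "opening": opening from 0.0 (shut) to 1.0 (fully open); "gripper_force": force on a finger pad.
Only numpy, scipy, OpenCV 4.12 (cv2) and the standard library are available. Lean on these libraries where they do the work, as an engineer would, in place of code of your own. Each camera call takes 0.05 s, during which the arm holds its last target. There are 200 camera calls.

## Working session

There is one attempt and no reset: what is moved stays moved. The work goes in short steps, each a Python script; the robot and the scene stay as the last script left them, time stands still between calls to the robot, and variables do not carry over. Pictures are saved under pics/ and viewed, at most 12 in all, crops included, and the job is handed in when it is done.

```bash
mkdir -p pics
python3 - <<'E'
from bench import bot
import cv2
for n in("scene","side","wrist"):
    im=bot.capture(n);cv2.imwrite(f"pics/{n}0.png",im)
    m=bot.camera_model(n);print(n,m)
print(bot.get_state()["t"])
E
```

```text
scene {'K': array([[476.2294125 ,   0.        , 254.67565258],
       [  0.        , 476.2294125 , 189.864095  ],
       [  0.        ,   0.        ,   1.        ]]), 'position': array([-223.1819903 , -919.63927706, 1146.16713403]), 'rotation': array([ 7.90873845e-01, -4.91945418e-04, -8.00367755e-01])}
side {'K': array([[368.92844764,   0.        , 255.80069184],
       [  0.        , 368.92844764, 185.50677865],
       [  0.        ,   0.        ,   1.        ]]), 'position': array([386.32846275, 838.75978707, 438.90438748]), 'rotation': array([ 1.20216228, -0.02168537, -2.96176291])}
wrist {'K': array([[299.96105954,   0.        , 257.04530068],
       [  0.        , 299.96105954, 192.66678147],
       [  0.        ,   0.        ,   1.        ]]), 'position': array([104.32712343, 543.78203506, 374.11149261]), 'rotation': array([-0.27990483,  0.00270715,  1.25218152])}
0.15
```

View pics/scene0.png

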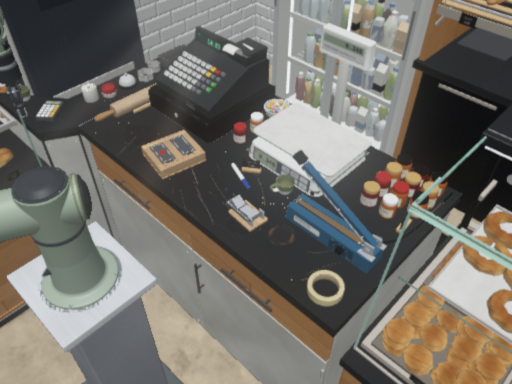

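View pics/side0.png

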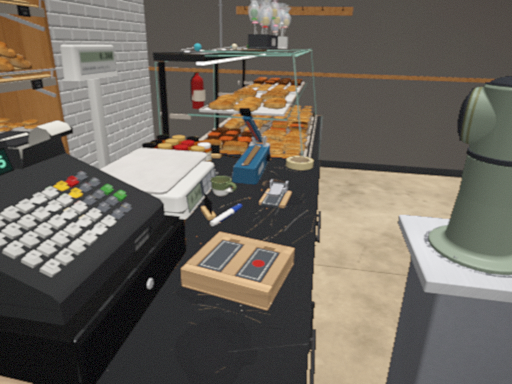

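The scene view shows the board at about (173,153) and the holder at about (248,210). The side view shows the board at (240,268), with the dotted slate at (258,264) nearer the robot, and the holder at (276,192).

```bash
cat > h.py <<'E'
import numpy as np, cv2, json
from scipy.spatial.transform import Rotation as R
from bench import bot
def ray(m,uv):
    d=R.from_euler('xyz',m["rotation"]).as_matrix()@np.array([(uv[0]-m["K"][0,2])/m["K"][0,0],-(uv[1]-m["K"][1,2])/m["K"][1,1],-1])
    return np.array(m["position"],float),d/np.linalg.norm(d)
def plane(m,uv,z):
    p,d=ray(m,uv); return p+d*(z-p[2])/d[2]
def tri(obs):
    A=np.zeros((3,3));b=np.zeros(3);L=[]
    for m,uv in obs:
        p,d=ray(m,uv);P=np.eye(3)-np.outer(d,d);A+=P;b+=P@p;L.append((p,P))
    x=np.linalg.solve(A,b)
    return x,[round(float(np.linalg.norm(P@(x-p))),1) for p,P in L]
def project(m,X):
    c=R.from_euler('xyz',m["rotation"]).as_matrix().T@(np.array(X)-m["position"])
    return np.array([m["K"][0,2]+m["K"][0,0]*c[0]/-c[2], m["K"][1,2]-m["K"][1,1]*c[1]/-c[2]])
E
python3 - <<'E'
from h import *
np.set_printoptions(precision=1,suppress=True)
s=bot.camera_model("scene");d=bot.camera_model("side")
print("board",plane(s,(173,153),40),plane(d,(240,263),40)); print("hold",plane(s,(248,211),12),plane(d,(276,194),12))
print("dot tri",tri([(s,(184,150)),(d,(258,264))]))
w=bot.camera_model("wrist");print(R.from_euler('xyz',w["rotation"]).as_matrix(), bot.get_state()["orientation"],bot.get_state()["tcp_pos"])
E
```

```text
board [510.6 199.5  40. ] [517.8 238.8  40. ]
hold [ 515.1 -173.8   12. ] [ 502.3 -194.3   12. ]
dot tri (array([518.6, 187.4,  27.1]), [32.9, 32.9])
[[ 0.3 -0.9 -0.3]
 [ 0.9  0.3  0.1]
 [-0.  -0.3  1. ]] [-3.1 -0.   2.8] [171.6 522.1 230.7]
```

View pics/wrist0.png

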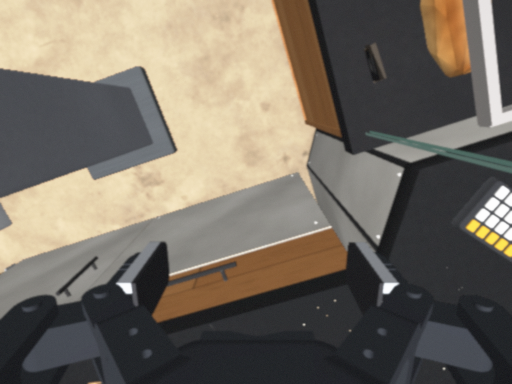

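The wrist view shows only the cabinet front and floor, with no task objects. Image down is the direction from the camera to the TCP. Next I'll take stereo wrist views over both sites.

Run:
```python
from h import *
import pickle
M={}
for n,p in (("b1",(470,255,260)),("b2",(470,165,260)),("h1",(460,-145,260)),("h2",(460,-225,260))):
    bot.move_ptp(p,(np.pi,0,np.pi)); bot.dwell(0.15)
    m=bot.camera_model("wrist"); im=bot.capture("wrist"); cv2.imwrite(f"pics/{n}.png",im); M[n]=m
pickle.dump(M,open("M.pkl","wb"))
a=[cv2.imread(f"pics/{n}.png")[:330] for n in M]
cv2.imwrite("pics/b12.png",np.hstack(a[:2])[:, :][:, :1024]); 
cv2.imwrite("pics/q.png",cv2.resize(np.vstack([np.hstack(a[:2]),np.hstack(a[2:])]),(800,516)))
print(bot.get_state()["t"],bot.get_state()["qpos"])
```

```text
4.4917 [-5.97378764e-01  2.36977954e-01 -2.40013392e-01  1.09411000e+00
  2.08486478e-04 -5.99084439e-01]
```

View pics/q.png

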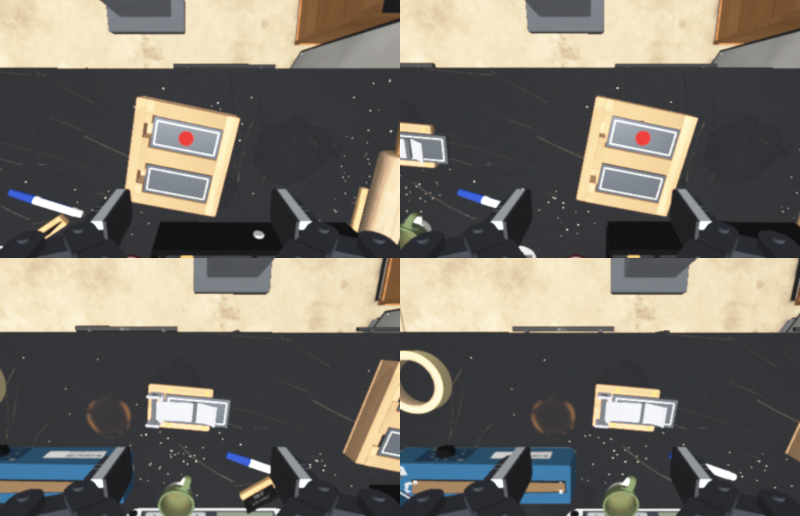

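Run:
```python
from h import *
import pickle
M=pickle.load(open("M.pkl","rb"));np.set_printoptions(precision=1,suppress=True)
D={}
for n in("b1","b2"):
    im=cv2.imread(f"pics/{n}.png");h=cv2.cvtColor(im,cv2.COLOR_BGR2HSV)
    red=cv2.inRange(h,(0,170,120),(6,255,255))|cv2.inRange(h,(172,170,120),(180,255,255))
    c=max(cv2.findContours(red,0,2)[0],key=cv2.contourArea);mo=cv2.moments(c);D[n]=(mo["m10"]/mo["m00"],mo["m01"]/mo["m00"])
    print(n,D[n],cv2.contourArea(c))
print(tri([(M[n],D[n]) for n in D]))
P={}
for n in("b1","b2"):
    im=cv2.imread(f"pics/{n}.png");h=cv2.cvtColor(im,cv2.COLOR_BGR2HSV)
    g=cv2.inRange(h,(0,0,70),(180,75,255))
    u,v=map(int,D[n]); box=np.zeros_like(g);box[v-60:v+100,u-70:u+65]=255
    dx=cv2.bitwise_and(g,box)
    for c in sorted(cv2.findContours(dx,0,1)[0],key=cv2.contourArea)[-3:]:
        w=np.array([plane(M[n],q[0],40.)[:2] for q in c],np.float32)
        if len(w)<10: continue
        r=cv2.minAreaRect(w);print(n,r,cv2.contourArea(c),cv2.minAreaRect(c)[0])
a=cv2.imread("pics/b2.png");u,v=map(int,D["b2"])
b=cv2.imread("pics/h2.png")[140:300,210:410]
cv2.imwrite("pics/v.png",np.hstack([cv2.resize(a[v-60:v+100,u-100:u+100],(400,320),interpolation=2),cv2.resize(b,(400,320),interpolation=2)]));print(u,v)
```

```text
b1 (237.8487115544472, 176.8287614297589) 200.5
b2 (310.4605911330049, 176.3357963875205) 203.0
(array([482.3, 231.2,  40.5]), [0.0, 0.0])
b1 ((534.12548828125, 287.05023193359375), (18.57217788696289, 174.18734741210938), 78.40743255615234) 1274.0 (283.0208435058594, 212.4503936767578)
b1 ((559.6473999023438, 211.8634033203125), (116.64783477783203, 51.436988830566406), 78.32073974609375) 2942.0 (223.98858642578125, 233.95932006835938)
b1 ((481.5841369628906, 227.87911987304688), (116.95975494384766, 51.01589584350586), 78.26971435546875) 3510.5 (235.05767822265625, 175.7115478515625)
b2 ((587.1634521484375, 313.4815979003906), (53.8531494140625, 15.939169883728027), 38.6749267578125) 260.5 (367.65386962890625, 252.2692108154297)
b2 ((482.21771240234375, 230.9694061279297), (110.54782104492188, 50.99309539794922), 78.3584976196289) 3427.0 (310.5384521484375, 175.8076934814453)
b2 ((521.4845581054688, 232.5528564453125), (127.4433822631836, 173.93710327148438), 76.91927337646484) 4170.0 (313.0177917480469, 198.1794891357422)
310 176
```

View pics/v.png

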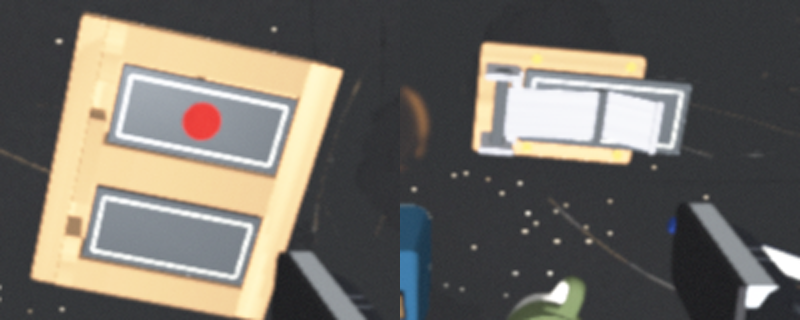

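The crops show the dotted slate at (310,176) in b2, with the notches at the left end (world -y) and the plain slate beyond it. In the holder crop the stop and hinge are on the left and the filed slate sticks out to the right. So both +x axes point to about -y.

Run:
```python
from h import *
import pickle
M=pickle.load(open("M.pkl","rb"));np.set_printoptions(precision=1,suppress=True)
C={}
for n,(x0,x1) in {"h1":(170,310),"h2":(225,360)}.items():
    im=cv2.imread(f"pics/{n}.png");h=cv2.cvtColor(im,cv2.COLOR_BGR2HSV)
    g=cv2.inRange(h,(8,60,130),(30,255,255));box=np.zeros_like(g);box[150:235,x0:x1]=255;g&=box
    cs=[c for c in cv2.findContours(g,0,1)[0] if cv2.contourArea(c)>15]
    pts=np.vstack(cs);hull=cv2.convexHull(pts)
    w=np.array([plane(M[n],q[0],12.)[:2] for q in hull],np.float32)
    r=cv2.minAreaRect(w);print(n,r);print(cv2.boxPoints(r))
    q=cv2.approxPolyDP(hull,5,True)[:,0];print("px",q.tolist());C[n]=q
    # rightmost: filed slate overhang - light outline and dark-grey plate
    s=cv2.inRange(h,(0,0,60),(180,80,255))&box
    k=[c for c in cv2.findContours(s,0,1)[0] if cv2.contourArea(c)>15];pp=np.vstack(k);
    sw=np.array([plane(M[n],p[0],20.)[:2] for p in pp])
    i=np.argsort(sw[:,1])[-6:];print("slate front",sw[i])
    rr=cv2.approxPolyDP(cv2.convexHull(pp),3,True)[:,0];print("spx",rr.tolist())
```

```text
h1 ((500.3937683105469, -181.93804931640625), (111.92346954345703, 77.95740509033203), 84.82124328613281)
[[ 456.5 -234.2]
 [ 534.2 -241.2]
 [ 544.3 -129.7]
 [ 466.6 -122.7]]
px [[272, 168], [266, 221], [205, 216], [188, 205], [193, 160]]
slate front [[535.4 -76.5]
 [531.  -75.4]
 [532.5 -75.3]
 [536.8 -75.1]
 [533.9 -73.9]
 [535.4 -73.8]]
spx [[309, 218], [215, 234], [185, 228], [186, 175], [192, 163], [264, 169], [297, 178]]
h2 ((500.4969787597656, -182.34768676757812), (111.19599151611328, 77.77056884765625), 84.79553985595703)
[[ 456.7 -234.2]
 [ 534.2 -241.2]
 [ 544.3 -130.5]
 [ 466.8 -123.5]]
px [[332, 169], [324, 221], [246, 214], [252, 161]]
slate front [[532.  -88.8]
 [530.5 -87.5]
 [533.4 -87.3]
 [530.5 -86.2]
 [532.  -86. ]
 [533.4 -85.9]]
spx [[359, 217], [267, 234], [245, 214], [253, 163], [310, 168], [352, 178], [359, 192]]
```

```bash
cat >> h.py <<'E'
import pickle
bx=np.array([-.2025,-.9793,0]);by=np.array([.9793,-.2025,0]);bo=np.array([521.6,223.8,0]);ez=np.array([0,0,1.])
hx=np.array([-.0907,-.9959,0]);hy=np.array([.9959,-.0907,0]);ho=np.array([502.8,-165.2,0])
def B(x,y,z): return bo+x*bx+y*by+z*ez
def H(x,y,z): return ho+x*hx+y*hy+z*ez
def tool(d,th):  # tool perpendicular to a slate of heading d whose +x end dips by th
    tx=-(np.cos(th)*d-np.sin(th)*ez); tz=-(np.sin(th)*d+np.cos(th)*ez)
    return R.from_matrix(np.c_[tx,np.cross(tz,tx),tz]).as_euler('xyz')
E
python3 - <<'E'
from h import *
np.set_printoptions(precision=2,suppress=True)
M=pickle.load(open("M.pkl","rb"))
for p in((355,182.5),(350,216)): print("filed corner",plane(M["h2"],p,20), H(-68,0,20))
o=tool(bx,0)
bot.grip(0.0,40)
bot.move_ptp(B(41,-40,90),o)
bot.movel(B(41,-40,44),max_speed=120)
hit=bot.movel(B(41,-40,19),max_speed=40,threshold=12)
s=bot.get_state();print(hit,s["tcp_pos"],s["contact_force"],s["t"])
bot.dwell(.2)
bot.movel(B(41,-40,90),max_speed=120)
bot.grip(0.8)
V={}
for n,p in(("t1",B(-10,-75,210)),("t2",B(-10,-5,210))):
    bot.move_ptp(p,o);bot.dwell(.15);V[n]=bot.camera_model("wrist");cv2.imwrite(f"pics/{n}.png",bot.capture("wrist"))
pickle.dump(V,open("V.pkl","wb"))
cv2.imwrite("pics/t12.png",cv2.resize(np.hstack([cv2.imread("pics/t1.png"),cv2.imread("pics/t2.png")]),(800,300)))
print(bot.get_state()["t"],bot.get_state()["qpos"])
E
```

```text
filed corner [485.04 -95.74  20.  ] [508.97 -97.48  20.  ]
filed corner [531.97 -98.28  20.  ] [508.97 -97.48  20.  ]
True [474.3  191.47  23.4 ] [-1.24 -1.03  9.16] 8.5583
11.5083 [ 0.3   0.38 -0.18  1.02  0.    2.07]
```

View pics/t12.png

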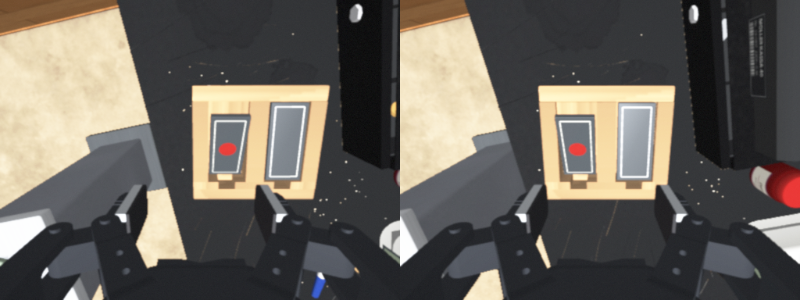

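Both views show the dotted slate tipped, with the raised end at the top and the dot at about (227,149) and (577,149). The plain slate has not moved.

Run:
```python
from h import *
np.set_printoptions(precision=1,suppress=True)
V=pickle.load(open("V.pkl","rb"));D={};Q={}
for n in V:
    im=cv2.imread(f"pics/{n}.png");h=cv2.cvtColor(im,cv2.COLOR_BGR2HSV)
    red=cv2.inRange(h,(0,170,120),(6,255,255))|cv2.inRange(h,(172,170,120),(180,255,255));red[:,320:]=0;
    c=max(cv2.findContours(red,0,2)[0],key=cv2.contourArea);mo=cv2.moments(c);D[n]=u,v=(mo["m10"]/mo["m00"],mo["m01"]/mo["m00"])
    g=cv2.inRange(h,(0,0,50),(180,80,255))|red;box=np.zeros_like(g);u,v=int(u),int(v);box[v-60:v+45,u-35:u+38]=255;g&=box
    c=cv2.convexHull(max(cv2.findContours(g,0,1)[0],key=cv2.contourArea));q=cv2.approxPolyDP(c,4,True)[:,0];print(n,D[n],q.tolist())
    q=q[np.argsort(q[:,1])][:2];Q[n]=q[np.argsort(q[:,0])]
def bf(X): X=X-bo;return np.array([X@bx,X@by,X[2]])
x,e=tri([(V[n],D[n]) for n in V]);d=bf(x);print("dot",d,e)
for i in(0,1):
    x,e=tri([(V[n],Q[n][i]) for n in V]);c=bf(x);print("corner",c,e, "pitch",np.arctan2(c[2]-d[2],d[0]-c[0]),"len",np.linalg.norm((c-d)[[0,2]]))
```

```text
t1 (290.8, 190.48095238095237) [[267, 130], [293, 130], [320, 147], [308, 222], [295, 229], [267, 222]]
t2 (226.78751013787507, 190.72830494728305) [[201, 130], [241, 132], [248, 147], [250, 222], [238, 229], [209, 222], [198, 155]]
dot [  9.7 -40.2  38.6] [0.1, 0.1]
corner [-54.4 -66.3  30.9] [0.3, 0.3] pitch -0.11959069794460869 len 64.54799757625966
corner [-46.3 -29.  -55.9] [1.0, 1.0] pitch -1.0359631158340608 len 109.89547079685303
```

Run:
```python
from h import *
np.set_printoptions(precision=2,suppress=True)
V=pickle.load(open("V.pkl","rb"))
def bf(X): X=X-bo;return np.array([X@bx,X@by,X[2]])
x,e=tri([(V["t1"],(320,147)),(V["t2"],(248,147))]);print("R corner",bf(x),e)
th=.494;s0=4.0
# predicted raised-end top corners
for y in(-65,-15):
    X=B(2.5+(s0-55)*np.cos(th)+8*np.sin(th),y,32-(s0-55)*np.sin(th)+8*np.cos(th));print(bf(X),[project(V[n],X) for n in V])
X=B(9.7,-40.2,37.3)
# grasp: point on slate underside 41 mm from centre towards raised end
for g in (0.,):
    G=B(2.5+(s0-41)*np.cos(th),-40,32-(s0-41)*np.sin(th));print("G",bf(G))
    for back in(70,0,-20): 
        n=np.sin(th)*bx+np.cos(th)*ez
        print(bot.solve_ik(G+n*back,tool(bx,th)))
for x in(-85,-15):
    for z in(60,20): print(bot.solve_ik(H(x-41,0,z),tool(hx,0)))
a=[cv2.resize(cv2.imread(f"pics/{n}.png")[110:240,u:u+130],(400,400),interpolation=2) for n,u in(("t1",230),("t2",165))]
cv2.imwrite("pics/tt.png",np.hstack(a))
```

```text
R corner [-40.57 -15.93  61.41] [0.3, 0.3]
[-38.61 -65.    63.23] [array([269.18, 149.07]), array([197.11, 149.59])]
[-38.61 -15.    63.23] [array([321.23, 149.01]), array([248.92, 149.57])]
G [-30.08 -40.    49.54]
[ 0.03  0.32 -0.67  0.46  0.48  1.84]
[ 0.1   0.45 -0.7   0.27  0.47  1.91]
[ 0.12  0.48 -0.7   0.22  0.47  1.93]
[-0.22  0.45 -0.5   0.62  0.    1.44]
[-0.22  0.51 -0.54  0.52  0.    1.44]
[-0.35  0.45 -0.49  0.62  0.    1.31]
[-0.35  0.52 -0.53  0.53  0.    1.31]
```

View pics/tt.png

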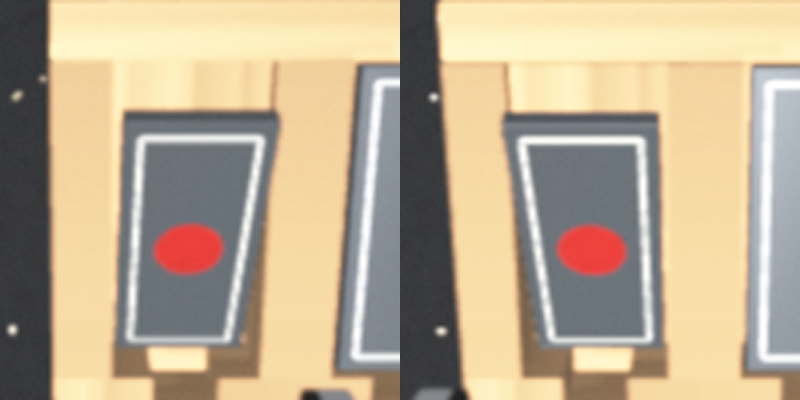

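The raised top edge is at row 148 in both views. That is within about 1 px of the geometry (tilt 0.49 rad, 4 mm slide), so I'll grasp now.

Run:
```python
from h import *
np.set_printoptions(precision=3,suppress=True)
th=.494;s0=4.0;n=np.sin(th)*bx+np.cos(th)*ez;o=tool(bx,th)
G=B(2.5+(s0-41)*np.cos(th),-40.1,32-(s0-41)*np.sin(th))-n*1.5
bot.move_ptp(G+n*45,o)
print(bot.movel(G,max_speed=70,threshold=6))
bot.grip(0.0,60);s=bot.get_state();print(s["opening"],s["gripper_force"],s["tcp_pos"],G,s["contact_force"],s["t"])
bot.movel(G+[0,0,80],max_speed=60)
s=bot.get_state();print(s["opening"],s["gripper_force"],s["contact_force"],s["wrist_torque"],s["t"])
cv2.imwrite("pics/g.png",np.hstack([cv2.resize(bot.capture("wrist"),(400,300)),cv2.resize(bot.capture("side")[150:300,180:380],(400,300))]))
```

```text
False
0.5602090483559037 61.13717079162598 [489.023 262.044  48.838] [488.565 262.071  48.223] [-0.348 -0.807  3.761] 13.2667
0.5543763063112908 61.774492263793945 [ 0.795 -0.561 -1.367] [-0.52   0.09  -0.015] 14.75
```

View pics/g.png

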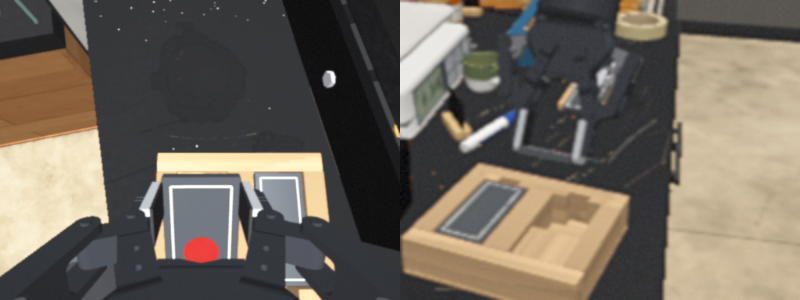

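The slate is held by its raised end, with the dot visible at about (201,248) in the wrist half. The plain slate is still in its bed. Next I'll check the slate's pose in the hand against the wrist calibration.

Run:
```python
from h import *
np.set_printoptions(precision=1,suppress=True)
s=bot.get_state();m=bot.camera_model("wrist");im=bot.capture("wrist");cv2.imwrite("pics/g2.png",im)
Rt=R.from_euler('xyz',s["orientation"]).as_matrix();T=np.array(s["tcp_pos"])
P=lambda p:project(m,T+Rt@np.array(p,float))
h=cv2.cvtColor(im,cv2.COLOR_BGR2HSV)
red=cv2.inRange(h,(0,150,100),(7,255,255))|cv2.inRange(h,(172,150,100),(180,255,255))
c=max(cv2.findContours(red,0,1)[0],key=cv2.contourArea)[:,0];print("red top",c[:,1].min(),"x",c[:,0].min(),c[:,0].max(),"bottom",c[:,1].max())
for p in((0),(.06),(-.06)):
    pr=lambda x,y:P((41-41+ (x+0),y,0)) 
    f=lambda a,y:P((14-a*np.cos(p),y,-9.5+a*np.sin(p)))
    print(p,"corners",f(0,25),f(0,-25),"dot top",f(43,0),"dot sides",f(55,12),f(55,-12))
cv2.imwrite("pics/gc.png",cv2.resize(im[205:345,180:340],(800,600),interpolation=2)[:, :])
```

```text
red top 304 x 236 279 bottom 336
0 corners [310.3 227.3] [206.4 227.4] dot top [258.3 303.9] dot sides [280.9 323.2] [235.8 323.3]
0.06 corners [310.3 227.3] [206.4 227.4] dot top [258.3 300.7] dot sides [280.4 318.9] [236.2 318.9]
-0.06 corners [310.3 227.3] [206.4 227.4] dot top [258.3 307. ] dot sides [281.3 327.5] [235.3 327.5]
```

View pics/gc.png

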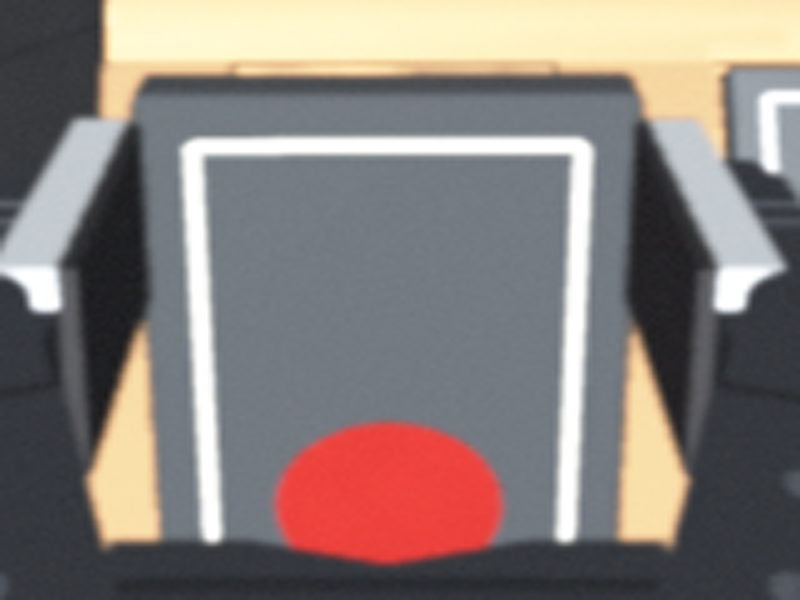

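The trailing edge is at row 227 and the dot's top edge at row 304, matching the prediction for zero pitch, so the slate sits square in the hand. Before moving I'll check clearance to the pen and price block.

Run:
```python
from h import *
np.set_printoptions(precision=0,suppress=True)
M=pickle.load(open("M.pkl","rb"))
for n,q,z in(("b1",(13,246),8),("b1",(105,275),8),("b1",(70,283),52),("h1",(345,617-258*1.28),52),("h1",(291,252),8),("h2",(860-512,255),8),("h2",(942-512,275),8)): print(n,q,plane(M[n],q,z))
o=tool(hx,0)
bot.move_ptp(H(-147,0,75),o)
bot.dwell(.2)
f0=bot.get_state();
hit=bot.movel(H(-147,0,40),max_speed=70)
bot.dwell(.2)
hit=bot.movel(H(-147,0,15),max_speed=12,threshold=1.5)
np.set_printoptions(precision=2)
s=bot.get_state();print(hit,s["tcp_pos"],f0["contact_force"],s["contact_force"],s["wrist_torque"]-f0["wrist_torque"],s["opening"],s["t"])
```

```text
b1 (13, 246) [593. -98.   8.]
b1 (105, 275) [640.  29.   8.]
b1 (70, 283) [625.   5.  52.]
h1 (345, 286.76) [621. -27.  52.]
h1 (291, 252) [593. -95.   8.]
h2 (348, 255) [597. -92.   8.]
h2 (430, 275) [630.  33.   8.]
True [516.02 -18.82  18.49] [-0.17  0.4  -1.89] [ 1.55 -0.32  1.78] [-0.17 -0.11  0.03] 0.5574111664627581 18.5917
```

Contact is at TCP z = 18.5 mm, so the underside is at about 20 mm, the expected top of the filed slate. I'll raise slightly and push in.

Run:
```python
from h import *
np.set_printoptions(precision=2,suppress=True)
p=lambda m,s:print(m,s["tcp_pos"],s["contact_force"],s["opening"],s["t"])
bot.movel(H(-147,0,19.8),max_speed=20)
hit=bot.movel(H(-110,0,19.8),max_speed=50,threshold=12);p(hit,bot.get_state())
hit=bot.movel(H(-58,0,19.8),max_speed=35,threshold=12);p(hit,bot.get_state())
bot.dwell(.2);p("",bot.get_state())
cv2.imwrite("pics/i.png",np.hstack([cv2.resize(bot.capture("wrist"),(400,300)),cv2.resize(bot.capture("scene")[150:270,180:340],(400,300),interpolation=2)]))
```

```text
False [512.65 -55.84  19.76] [-0.62  1.04 -0.9 ] 0.5589563744361978 19.7333
False [ 508.02 -107.53   19.8 ] [-0.01 -0.25 -1.69] 0.5601069575667165 21.3667
 [ 508.01 -107.54   19.79] [-0.21 -1.16 -2.06] 0.5601661867587923 21.5667
```

View pics/i.png

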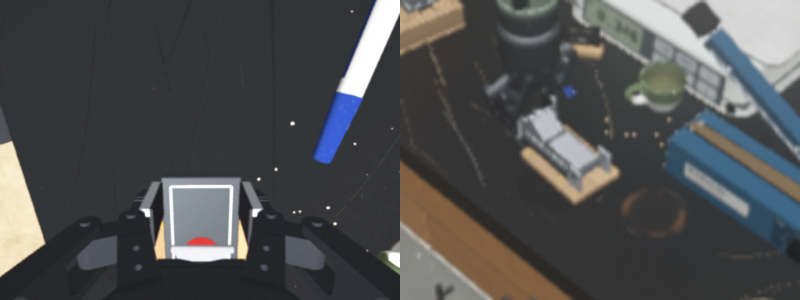

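The slate is in the holder under the raised arm, still square in the hand, with the dot partly hidden by the lip at about (201,243). I'll set it down, release and check.

Run:
```python
from h import *
np.set_printoptions(precision=1,suppress=True)
bot.movel(H(-58,0,19.0),max_speed=20,threshold=4)
bot.grip(0.72);bot.dwell(.2)
bot.movel(H(-58,0,110),max_speed=90)
bot.move_ptp(H(-75,0,200),tool(hx,0));bot.dwell(.3)
m=bot.camera_model("wrist");im=bot.capture("wrist");
for y in(-25,25): print("expected trailing corner (centre -17)",project(m,H(-72,y,28)),"at -30:",project(m,H(-85,y,28)), "filed",project(m,H(-68,y,20)))
cv2.imwrite("pics/f.png",np.hstack([cv2.resize(im[100:340,120:400],(466,400)),cv2.resize(bot.capture("scene")[180:240,220:270],(333,400),interpolation=2)]))
s=bot.get_state();print(s["contact_force"],s["t"])
```

```text
expected trailing corner (centre -17) [235.8 176.5] at -30: [235.5 164.6] filed [236.4 178.4]
expected trailing corner (centre -17) [282.3 176.5] at -30: [282.6 164.6] filed [281.7 178.4]
[ 0.2  0.3 -0.2] 24.425
```

View pics/f.png

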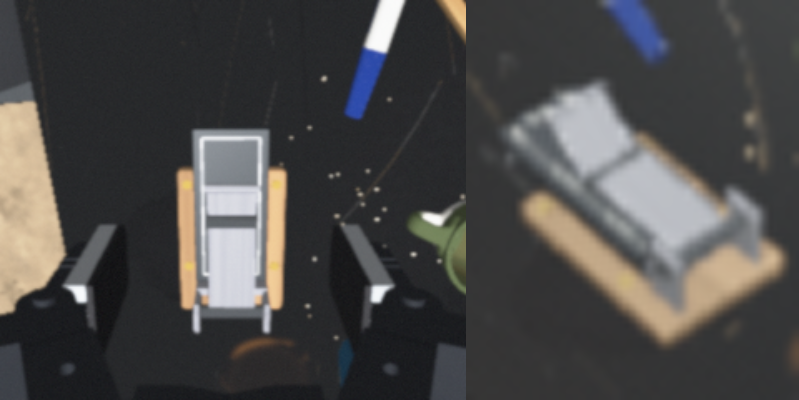

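The final view shows the slate in line on the filed one. Its trailing corners are at (236,178) and (281,178), which puts its centre at about x = -16 mm, and the arm is on top.

```bash
python3 -c "
from bench import bot
print(bot.sign_off())"
```

```text
the job is handed in; nothing more can be done
None
```

I filed the dotted slate dot side up and in line under the holder's arm, on top of the filed slate (centre about 16 mm before the holder's origin). I let go and handed the job in at about 24.5 s of the 48 s; sign-off returned no verdict.

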